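# Tip the slumped log book back in its stand and push it to the end stop

### The job

The blue log book has slumped forward in its white stand on the bench. Push it back with the fingertips until it leans against the tall back panel, then push it sideways along the stand until its edge touches the orange end stop. Only push it, never pick it up, and leave the two bottles and the conical flask where they stand.

Things in the scene. Friction and masses are not known exactly. Their poses are not given: they have to be found in the camera images.
- book_centre (a point): Centre of the loose dark blue log book (210 x 148 x 17 mm, 0.2 to 0.4 kg), standing on its 210 mm spine edge, 148 mm high. x: along its length (= stand's y); y: down to the spine; z: out of the front cover. Starts leaning 25 degrees toward the robot (z forward and down). Leaning back, z points forward and 18 degrees up and this centre is 25 mm behind the stand's origin, 82 mm high.
- book_top (a point): Middle of the log book's upper (open) edge, mid-thickness; same axes. At the start about 145 mm high and 68 mm in front of the stand's origin. Pushed upright the book stands alone on its 17 mm spine; past about 7 degrees beyond upright it drops back on the panel by itself.
- stand: White sheet-metal book stand fixed to the bench. Origin: on the bench, mid-trough. x: away from the robot; y: left, along it; z up. Trough floor 10 mm high, x -13..12 mm, y -125..155 mm, open at the +y end, front lip 30 mm high. Two front tabs 30 mm wide at y = -60 and 60 mm lean 25 degrees forward to a top 93 mm high at x = -53 mm.
- back_panel_top (a point): Middle of the top edge of the stand's tall back panel (front face), 129 mm high, 51 mm behind the stand's origin; stand's axes. The panel runs the full length of the stand, 4 mm thick, leaning 18 degrees backward from the trough's rear edge (x = 12 mm).
- end_stop (a point): Foot of the inner face of the orange end stop, an upright plate 112 mm high across the -y (right) end of the trough; stand's axes. Inner face at stand y = -125 mm: a book touching it has its centre at stand y = -20 mm. At the start the book is 30 to 55 mm short of it.
- flask: Clear conical flask, 63 mm wide, 107 mm high, loose, upright behind the stand; origin at the centre of its underside, z up. Leave alone.
- brown_bottle: Brown bottle with black cap, 53 mm wide, 109 mm high, loose, upright behind the stand; origin at the centre of its underside, z up. Leave alone.
- dropper: Small brown dropper bottle with tall black cap, 33 mm wide, 90 mm high, loose, upright in front of the right end of the stand; origin at the centre of its underside, z up. Leave alone.

How it is judged:
By the outcome, as a careful person would: the job done as asked, in the order asked, and still so for the second after the job is handed in, with the robot touching nothing.
It also fails if it takes over 48 s, if anything falls off the work surface, if the arm or the gripper's body presses on something with over 40 N, if the wrist force passes 120 N, or if a joint passes its speed limit or range.

### The arm

A 6-joint arm with a two-finger parallel gripper is mounted at the origin on a cart in front of the work surface, level with it; the furniture and walls round the work are solid. World frame = base frame: x ahead of the robot, y to its left, z up, the work surface at z = 0. Lengths are in m, angles in rad, forces in N, time in s.
With the tool pointing down it reaches from about 0.35 to 0.85 m from the base axis. Payload 8.1 kg.
Tool frame: the origin (TCP) lies at the centre of the arm's flange, where the gripper is bolted on; the fingertips stand 186 mm ahead of it and the grasp point (between the pads) lies 167 mm ahead of it (robot.nose_length is the distance from the TCP to the fingertips, in m); z points along the fingers, x is the direction in which the jaws open and shut, and the axes are right-handed (so a half turn about z gives the same grasp; the last joint's range is limited). The gripper opens to 93 mm and grips with 3 to 60 N. Pads are 15 mm wide; open, the fingers measure 128 mm over their backs; the gripper's body (75 mm by 188 mm) begins 65 mm behind the grasp point.
Start: joints at [-1.351, 0.13, 1.488, -0, 1.523, -0.085], TCP at [0.18, -0.572, 0.405] pointing down, gripper open.
Joint ranges: [-2.96, 2.96], [-0.89, 2.26], [0.02, 2.5], [-1.34, 4.48], [0, 2.73], [-2.66, 2.66]. Speed limits (rad/s): [2.39, 2.39, 2.79, 3.14, 3.14, 3.14].

### API

Orientations are given as a rotation vector (axis times angle).
In Python, from plant import robot gives the robot as it stands.
- The arm moves only by the tool arm_command, never from a script. Its argument "motion" is a list of rows, each an object with "slide": the shift along the tool's x, y, z each as a share of 0.4 m, from -1 to 1, a list of three; "turn": the turn, a rotation vector about the tool's x, y, z each as a share of 0.5 rad, from -1 to 1, a list of three. A call has exactly 5 rows; each row shifts and turns the commanded pose from where the row before left it, along the tool's axes as they then stand; what a row does not reach is not made up. A row lasts 1/12 s, in which the tool goes at most 41.7 mm and 7.16 degrees, less where a joint would pass 70% of its speed; a pose out of reach is approached as far as the arm can. A call with a number of a shift or a turn outside -1 to 1 is refused whole. A call with a gripper value outside its range is refused whole. "gripper" is the opening in per cent of the stroke, from 0 (shut) to 100 (fully open), set as the call begins (left out, the last holds). The fingers move at their own pace and stop on an object; "grip_force" is the grip in N (left out, the last holds). Time passes only in rows, so rows that do not move let the fingers close, or fill a call up. It gives the time, the measured TCP pose, the force and the opening at its end, in the units of the state.
- robot.read_state(): the state, without advancing time (a new reading comes with each control period).
- robot.read_camera(name): name is "scene" or "side" or "wrist"; returns a dict with "pixels" (420x560x3 uint8, blue, green, red), "intrinsics" (3x3 intrinsics, pixels), "T" (4x4, takes a point from camera to world coordinates). Camera axes: x right, y down, z forward; pixel columns grow to the right and rows downward; lengths in m; the calibration is good to about 2 mm. The wrist camera is an equidistant fisheye: a pixel r from the principal point sees the ray r / f radians off the axis. A picture is of the moment at which its call begins. There is no depth.
- robot.close_job(): hands the job in, once; it reports no verdict.
The state is a dict: "t": time; "q": joint angles; "dq": joint speeds; "joint_torque": joint torques, N m; "tool_pos": TCP position; "orientation": TCP orientation; "force": force on the tool from outside, world axes, zero at the start; "wrist_torque": the same for the moment, N m; "opening": finger opening in m.
Only numpy, scipy, OpenCV 4.12 (cv2) and the standard library are available. Lean on these libraries where they do the work, as an engineer would, in place of code of your own. Each camera call takes 0.05 s, during which the arm holds its last target.

## Working session

There is one attempt and no reset: what is moved stays moved. The work goes in short steps, Python scripts to look and compute and a tool call to move; the robot and the scene stay as the last step left them, time stands still between calls to the robot, and variables do not carry over. Pictures are saved under pics/ and viewed, and the job is handed in when it is done.

Besides the shell and the picture viewer there is one more tool, called after ">>>" as name(argument=value, ...), one argument or row to a line, values as JSON. arm_command: Moves the arm, as the interface text tells. Shift numbers are shares of 0.4 m and turn numbers shares of 0.5 rad, none past 1 either way. Its arguments: {"type":"object","properties":{"motion":{"type":"array","items":{"type":"object","properties":{"slide":{"type":"array","items":{"type":"number"}},"turn":{"type":"array","items":{"type":"number"}}}}},"gripper":{"type":"number"},"grip_force":{"type":"number"}},"required":["motion"]}

```bash
ls; mkdir -p pics
cat > h.py <<'E'
import numpy as np,cv2
from plant import robot
from scipy.spatial.transform import Rotation as R
def snap(n,tag):
    c=robot.read_camera(n);cv2.imwrite(f'pics/{tag}.png',c['pixels']);np.savez(f'pics/{tag}.npz',**c);return c
def st():
    s=robot.read_state();print('t',round(s['t'],2),'pos',np.round(s['tool_pos'],4),'F',np.round(s['force'],1),'op',round(s['opening'],3));print('q',np.round(s['q'],3));print(np.round(R.from_rotvec(s['orientation']).as_matrix(),3));return s
E
python3 - <<'E'
from h import *
st()
for n in('scene','side','wrist'):
    c=snap(n,n+'0');print(n,np.round(c['intrinsics'],1).tolist(),np.round(c['T'],3).tolist())
E
```

```text
pics
t 0.0 pos [ 0.18   -0.5721  0.4037] F [ 0.6  0.7 -0.1] op 0.093
q [-1.351  0.131  1.489  0.     1.523 -0.085]
[[ 0.3   -0.954 -0.   ]
 [-0.954 -0.3    0.002]
 [-0.002 -0.    -1.   ]]
scene [[408.0, 0.0, 276.4], [0.0, 408.0, 207.5], [0.0, 0.0, 1.0]] [[-0.439, -0.638, 0.632, 0.018], [-0.898, 0.303, -0.319, 0.477], [0.012, -0.708, -0.706, 0.737], [0.0, 0.0, 0.0, 1.0]]
side [[384.8, 0.0, 274.5], [0.0, 384.8, 205.5], [0.0, 0.0, 1.0]] [[0.999, 0.037, -0.029, 0.565], [0.044, -0.528, 0.848, -0.535], [0.016, -0.849, -0.529, 0.543], [0.0, 0.0, 0.0, 1.0]]
wrist [[325.2, 0.0, 277.1], [0.0, 325.2, 205.5], [0.0, 0.0, 1.0]] [[0.3, -0.913, -0.278, 0.257], [-0.954, -0.287, -0.086, -0.548], [-0.002, 0.291, -0.957, 0.385], [0.0, 0.0, 0.0, 1.0]]
```

View pics/scene0.png

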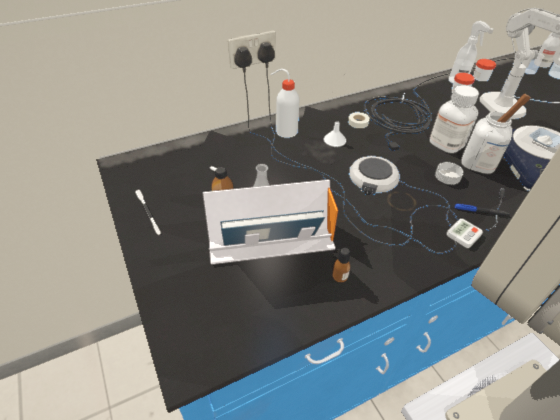

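View pics/side0.png

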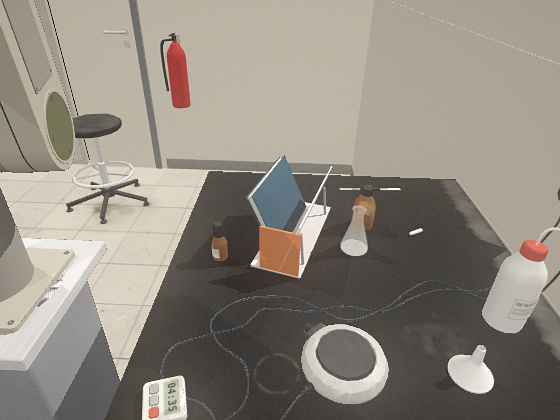

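View pics/wrist0.png

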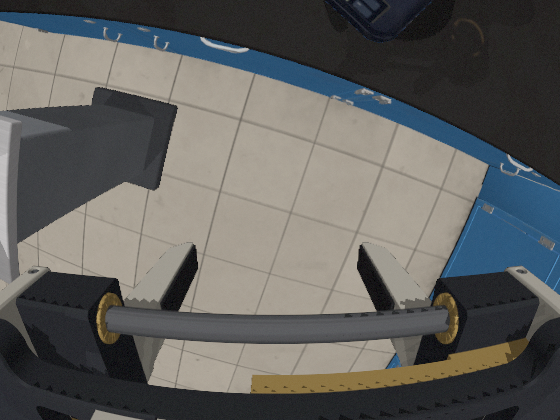

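Run:
```python
import cv2,numpy as np
for n,(x,y,w,h) in dict(scene=(195,155,170,140),side=(200,140,190,150)).items():
    i=cv2.imread(f'pics/{n}0.png')[y:y+h,x:x+w];i=cv2.resize(i,None,fx=4,fy=4,interpolation=cv2.INTER_CUBIC);cv2.imwrite(f'pics/{n}0z.png',i)
```

```text
(no output)
```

View pics/scene0z.png

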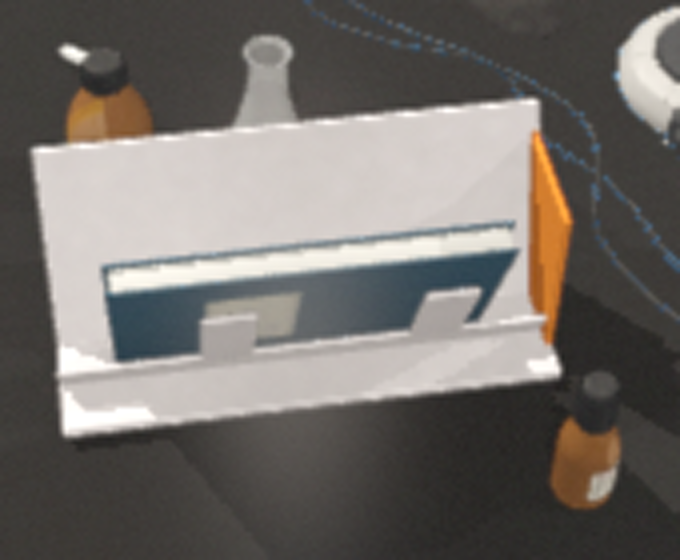

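View pics/side0z.png

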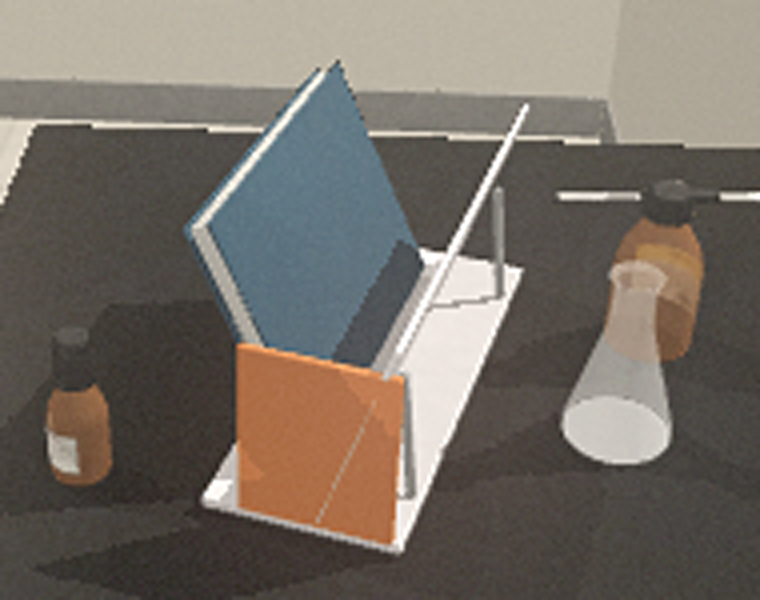

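```bash
cat >> h.py <<'E'
def ray(c,u,v):
    K=c['intrinsics'];d=c['T'][:3,:3]@np.linalg.solve(K,[u,v,1]);return c['T'][:3,3],d
def onz(c,u,v,z):
    o,d=ray(c,u,v);return o+d*(z-o[2])/d[2]
def tri(c1,p1,c2,p2):
    o1,d1=ray(c1,*p1);o2,d2=ray(c2,*p2);s=np.linalg.lstsq(np.c_[d1,-d2],o2-o1,rcond=None)[0];a=o1+d1*s[0];b=o2+d2*s[1];return (a+b)/2,np.linalg.norm(a-b)
def proj(c,p):
    q=c['T'][:3,:3].T@(np.array(p)-c['T'][:3,3]);w=c['intrinsics']@q;return w[:2]/w[2]
E
python3 - <<'E'
from h import *
S=dict(np.load('pics/scene0.npz'));D=dict(np.load('pics/side0.npz'))
zs=lambda x,y:(195+x/4,155+y/4); zd=lambda x,y:(200+x/4,140+y/4)
f=lambda n,p:print(n,np.round(p,4))
L=onz(S,*zs(34,148),.129);Rr=onz(S,*zs(538,100),.129)
f('panelL',L);f('panelR',Rr);print(np.linalg.norm(L-Rr))
f('panelR side',onz(D,*zd(527,105),.129))
yd=(L-Rr)/np.linalg.norm(L-Rr);print('yaw',np.degrees(np.arctan2(-yd[0],yd[1])))
for n,a,b,z in(('rear',(103,267),(515,222),.1486),('front',(110,293),(520,249),.1414)):
    A=onz(S,*zs(*a),z);B=onz(S,*zs(*b),z);f(n+'L',A);f(n+'R',B);print(np.linalg.norm(A-B))
print('side book rear L',onz(D,*zd(337,62),.1486),'rearR',onz(D,*zd(207,222),.1486))
f('dropper base',onz(S,*zs(583,497),0));f('dropper cap top',onz(S,*zs(600,381),.09))
f('dropper side top',onz(D,*zd(72,333),.09))
f('flask top',onz(S,*zs(268,50),.107));f('brown top',onz(S,*zs(103,60),.109))
f('flask side',onz(D,*zd(638,270),.107));f('brown side',onz(D,*zd(673,190),.109))
# front apron corners z0
f('apL',onz(S,*zs(67,436),0));f('apR',onz(S,*zs(560,374),0))
f('stop tri',onz(S,*zs(571,220),.112));f('stopback',onz(S,*zs(537,133),.112))
E
```

```text
panelL [0.6732 0.3259 0.129 ]
panelR [0.5894 0.0555 0.129 ]
0.2830516163494222
panelR side [0.6735 0.3211 0.129 ]
yaw -17.209536769763794
rearL [0.5555 0.3282 0.1486]
rearR [0.4953 0.1288 0.1486]
0.2082955113090715
frontL [0.5443 0.3294 0.1414]
frontR [0.4835 0.1321 0.1414]
0.2064651635070768
side book rear L [0.55643332 0.33173477 0.1486    ] rearR [0.49531376 0.13324059 0.1486    ]
dropper base [0.4184 0.1154 0.    ]
dropper cap top [0.4261 0.1134 0.09  ]
dropper side top [0.4263 0.1149 0.09  ]
flask top [0.7196 0.1643 0.107 ]
brown top [0.7509 0.2585 0.109 ]
flask side [0.7224 0.1697 0.107 ]
brown side [0.7547 0.2562 0.109 ]
apL [0.5784 0.3544 0.    ]
apR [0.4974 0.081  0.    ]
stop tri [0.5133 0.079  0.112 ]
stopback [0.5811 0.0591 0.112 ]
```

Run:
```python
from h import *
S=dict(np.load('pics/scene0.npz'))
for n,p in dict(whitebot=(450,150),capbot=(488,168),capbot_top=(500,125),wash=(288,136),washtop=(288,85),case=(530,185)).items(): print(n,[np.round(onz(S,*p,z)[:2],3).tolist() for z in(0,.15,.2)])
```

```text
whitebot [[0.673, -0.433], [0.54, -0.248], [0.495, -0.186]]
capbot [[0.561, -0.472], [0.451, -0.279], [0.414, -0.214]]
capbot_top [[0.706, -0.677], [0.566, -0.442], [0.52, -0.364]]
wash [[0.944, -0.026], [0.755, 0.077], [0.692, 0.111]]
washtop [[1.229, -0.172], [0.982, -0.04], [0.9, 0.004]]
case [[0.458, -0.52], [0.368, -0.317], [0.338, -0.25]]
```

>>> arm_command(
  motion=[
    {"slide": [0, 0, -0.05], "turn": [0, 0, 0]},
    {"slide": [0, 0, -0.08], "turn": [0, 0, 0]},
    {"slide": [0, 0, -0.08], "turn": [0, 0, 0]},
    {"slide": [-0.03, 0, -0.05], "turn": [0, 0, 0]},
    {"slide": [-0.04, -0.03, 0], "turn": [0, 0, -0.05]},
  ],
  gripper=50,
)

```text
t: 0.57
tool_pos: [0.182, -0.5429, 0.5142]
orientation: [2.549, -1.826, 0.008]
force: [0.6, -0.4, 1.7]
opening: 0.0643
```

>>> arm_command(
  motion=[
    {"slide": [-0.003, -0.06, 0], "turn": [0, 0, -0.084]},
    {"slide": [-0.0035, -0.1, 0], "turn": [0, 0, -0.14]},
    {"slide": [-0.0035, -0.1, 0], "turn": [0, 0, -0.14]},
    {"slide": [-0.0035, -0.1, 0], "turn": [0, 0, -0.14]},
    {"slide": [-0.0035, -0.1, 0], "turn": [0, 0, -0.14]},
  ],
)

```text
t: 0.98
tool_pos: [0.3459, -0.454, 0.5082]
orientation: [-2.817, 1.389, 0.001]
force: [-0.1, 0.2, -1.0]
opening: 0.0468
```

>>> arm_command(
  motion=[
    {"slide": [-0.0035, -0.1, 0], "turn": [0, 0, -0.14]},
    {"slide": [-0.0035, -0.1, 0], "turn": [0, 0, -0.14]},
    {"slide": [-0.0035, -0.1, 0], "turn": [0, 0, -0.14]},
    {"slide": [-0.0035, -0.1, 0], "turn": [0, 0, -0.14]},
    {"slide": [-0.0035, -0.1, 0], "turn": [0, 0, -0.14]},
  ],
)

```text
t: 1.4
tool_pos: [0.4806, -0.3068, 0.5082]
orientation: [-3.017, 0.877, 0.001]
force: [0.6, 0.3, -0.6]
opening: 0.0465
```

>>> arm_command(
  motion=[
    {"slide": [-0.0035, -0.1, 0], "turn": [0, 0, -0.2]},
    {"slide": [-0.0035, -0.1, 0], "turn": [0, 0, -0.2]},
    {"slide": [-0.0035, -0.1, 0], "turn": [0, 0, -0.2]},
    {"slide": [-0.0035, -0.1, 0], "turn": [0, 0, -0.2]},
    {"slide": [-0.0035, -0.06, 0], "turn": [0, 0, -0.2]},
  ],
)

```text
t: 1.82
tool_pos: [0.5425, -0.1335, 0.5082]
orientation: [-3.139, 0.097, 0.001]
force: [0.0, 0.6, -0.2]
opening: 0.0461
```

```bash
python3 -c "
from h import *
st()"
```

```text
t 1.82 pos [ 0.5425 -0.1335  0.5082] F [ 0.   0.6 -0.2] op 0.046
q [-3.330e-01 -0.000e+00  1.438e+00  1.000e-03  1.705e+00 -2.720e-01]
[[ 0.998 -0.062 -0.   ]
 [-0.062 -0.998  0.001]
 [-0.001 -0.001 -1.   ]]
```

```bash
cat >> h.py <<'E'
O=np.array([.578,.1915]);YAW=np.radians(-17.1)
X=np.array([np.cos(YAW),np.sin(YAW)]);Y=np.array([-X[1],X[0]])
def W(sx,sy): return O+sx*X+sy*Y
def Sf(p): d=np.array(p[:2])-O;return np.array([d@X,d@Y,p[2]])
def plan(sx,sy,z,n,ang=np.pi/2+YAW):
    s=robot.read_state();M=R.from_rotvec(s['orientation']).as_matrix()
    a=np.arctan2(M[1,0],M[0,0]);d=np.r_[W(sx,sy),z]-s['tool_pos'];da=(ang-a)/n
    print('now stand',np.round(Sf(s['tool_pos']),4),'ang',round(a,3),'step mm',np.linalg.norm(d)/n*1e3,'turn share',-da/.5)
    for i in range(n):
        b=a+da*i;x=np.array([np.cos(b),np.sin(b),0]);y=np.array([np.sin(b),-np.cos(b),0])
        print(np.round(np.array([d@x,d@y,-d[2]])/n/.4,4).tolist())
E
python3 -c "
from h import *
plan(-.115,.019,.40,12)"
```

```text
now stand [ 0.0617 -0.3211  0.5082] ang -0.062 step mm 33.18368587089358 turn share -0.2223389214602639
[-0.0192, -0.0775, 0.0225]
[-0.0104, -0.0792, 0.0225]
[-0.0016, -0.0798, 0.0225]
[0.0073, -0.0795, 0.0225]
[0.016, -0.0782, 0.0225]
[0.0246, -0.0759, 0.0225]
[0.0329, -0.0727, 0.0225]
[0.0408, -0.0686, 0.0225]
[0.0481, -0.0637, 0.0225]
[0.0549, -0.058, 0.0225]
[0.061, -0.0515, 0.0225]
[0.0663, -0.0444, 0.0225]
```

>>> arm_command(
  motion=[
    {"slide": [-0.019, -0.078, 0.022], "turn": [0, 0, -0.222]},
    {"slide": [-0.01, -0.079, 0.022], "turn": [0, 0, -0.222]},
    {"slide": [-0.002, -0.08, 0.022], "turn": [0, 0, -0.222]},
    {"slide": [0.007, -0.08, 0.022], "turn": [0, 0, -0.222]},
    {"slide": [0.016, -0.078, 0.022], "turn": [0, 0, -0.222]},
  ],
)

```text
t: 2.23
tool_pos: [0.5136, 0.022, 0.464]
orientation: [-3.047, -0.764, 0.001]
force: [-0.3, 0.0, -0.7]
opening: 0.0464
```

>>> arm_command(
  motion=[
    {"slide": [0.025, -0.076, 0.022], "turn": [0, 0, -0.222]},
    {"slide": [0.033, -0.073, 0.022], "turn": [0, 0, -0.222]},
    {"slide": [0.041, -0.069, 0.022], "turn": [0, 0, -0.222]},
    {"slide": [0.048, -0.064, 0.022], "turn": [0, 0, -0.222]},
    {"slide": [0.055, -0.058, 0.022], "turn": [0, 0, -0.222]},
  ],
)

```text
t: 2.65
tool_pos: [0.4861, 0.1798, 0.4201]
orientation: [-2.721, -1.57, 0.0]
force: [-0.0, 0.2, 0.5]
opening: 0.0463
```

>>> arm_command(
  motion=[
    {"slide": [0.061, -0.052, 0.022], "turn": [0, 0, -0.222]},
    {"slide": [0.066, -0.044, 0.022], "turn": [0, 0, -0.222]},
    {"slide": [0, 0, 0], "turn": [0, 0, 0]},
    {"slide": [0, 0, 0], "turn": [0, 0, 0]},
    {"slide": [0, 0, 0], "turn": [0, 0, 0]},
  ],
)

```text
t: 3.07
tool_pos: [0.4759, 0.2409, 0.4031]
orientation: [2.536, 1.853, -0.001]
force: [-0.5, 0.7, 0.5]
opening: 0.0469
```

```bash
python3 -c "
from h import *
plan(-.115,.019,.311,4)
st()
snap('scene','s1');snap('side','d1');snap('wrist','w1')"
```

```text
now stand [-0.1122  0.0172  0.4031] ang 1.262 step mm 23.029994451869953 turn share -0.005171266395470386
[0.0011, -0.0018, 0.0575]
[0.0011, -0.0018, 0.0575]
[0.0011, -0.0018, 0.0575]
[0.0011, -0.0018, 0.0575]
t 3.07 pos [0.4759 0.2409 0.4031] F [-0.5  0.7  0.5] op 0.047
q [ 3.730e-01 -4.900e-02  1.676e+00 -1.000e-03  1.516e+00 -8.890e-01]
[[ 0.304  0.953 -0.   ]
 [ 0.953 -0.304 -0.001]
 [-0.001 -0.    -1.   ]]
```

View pics/w1.png

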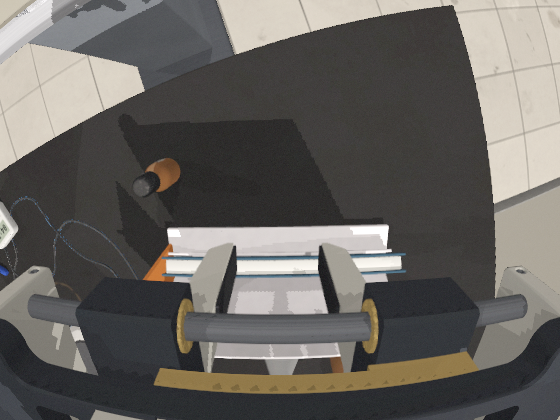

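View pics/d1.png

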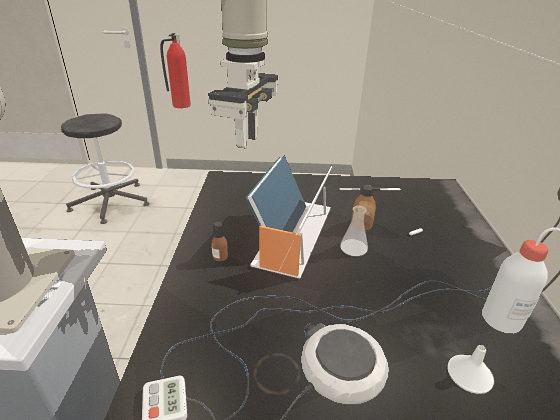

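>>> arm_command(
  motion=[
    {"slide": [0.001, -0.002, 0.058], "turn": [0, 0, -0.005]},
    {"slide": [0.001, -0.002, 0.058], "turn": [0, 0, -0.005]},
    {"slide": [0.001, -0.002, 0.058], "turn": [0, 0, -0.005]},
    {"slide": [0.001, -0.002, 0.058], "turn": [0, 0, -0.005]},
    {"slide": [0, 0, 0.005], "turn": [0, 0, 0]},
  ],
)

```text
t: 3.63
tool_pos: [0.472, 0.242, 0.3039]
orientation: [-2.527, -1.864, 0.01]
force: [-1.0, -0.9, 0.3]
opening: 0.0465
```

>>> arm_command(
  motion=[
    {"slide": [0, 0.01, 0], "turn": [0, 0, 0]},
    {"slide": [0, 0.0125, 0], "turn": [0, 0, 0]},
    {"slide": [0, 0.0125, 0], "turn": [0, 0, 0]},
    {"slide": [0, 0.0125, 0], "turn": [0, 0, 0]},
    {"slide": [0, 0.0125, 0], "turn": [0, 0, 0]},
  ],
)

```text
t: 4.05
tool_pos: [0.4974, 0.2364, 0.3099]
orientation: [2.526, 1.866, 0.004]
force: [0.0, -1.0, 0.2]
opening: 0.0465
```

```bash
python3 -c "
from h import *
plan(-.02,.019,.308,1)
snap('scene','s2');c=snap('side','d2')
cv2.imwrite('pics/d2z.png',cv2.resize(c['pixels'][60:290,190:400],None,fx=2.5,fy=2.5))"
```

```text
now stand [-0.0902  0.0193  0.3099] ang 1.273 step mm 70.23468846260637 turn share 0.00038321842079058754
[-0.0007, 0.1755, 0.0048]
```

View pics/d2z.png

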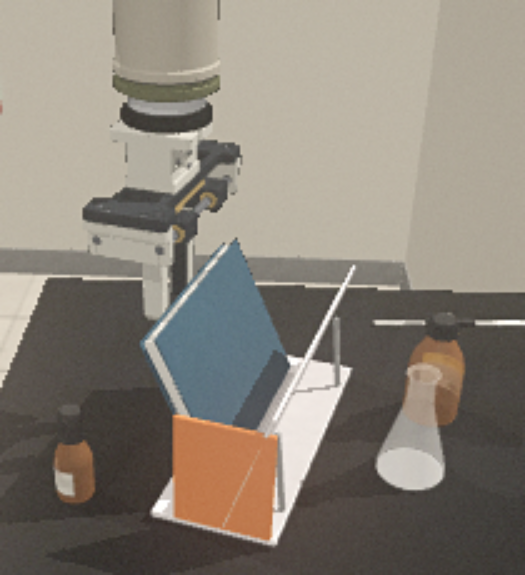

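The side view shows the fingers just in front of the book's upper edge (near zoom pixel (160,315)), with no contact yet. I'll push forward slowly.

>>> arm_command(
  motion=[
    {"slide": [0, 0.0125, 0], "turn": [0, 0, 0]},
    {"slide": [0, 0.0125, 0], "turn": [0, 0, 0]},
    {"slide": [0, 0.0125, 0], "turn": [0, 0, 0]},
    {"slide": [0, 0.0125, 0], "turn": [0, 0, 0]},
    {"slide": [0, 0.0125, 0], "turn": [0, 0, 0]},
  ],
)

```text
t: 4.57
tool_pos: [0.5206, 0.2291, 0.3083]
orientation: [2.526, 1.867, -0.0]
force: [-0.4, -0.6, 1.1]
opening: 0.0462
```

>>> arm_command(
  motion=[
    {"slide": [0, 0.0125, 0], "turn": [0, 0, 0]},
    {"slide": [0, 0.0125, 0], "turn": [0, 0, 0]},
    {"slide": [0, 0.0125, 0], "turn": [0, 0, 0]},
    {"slide": [0, 0.0125, 0], "turn": [0, 0, 0]},
    {"slide": [0, 0.0125, 0], "turn": [0, 0, 0]},
  ],
)

```text
t: 4.98
tool_pos: [0.5445, 0.2217, 0.3083]
orientation: [-2.526, -1.867, 0.0]
force: [-0.1, -0.3, 0.5]
opening: 0.0466
```

```bash
python3 -c "
from h import *
plan(-.02,.019,.308,1)
c=snap('side','d3')
cv2.imwrite('pics/d3z.png',cv2.resize(c['pixels'][60:290,190:400],None,fx=2.5,fy=2.5))"
```

```text
now stand [-0.0409  0.019   0.3083] ang 1.273 step mm 20.882600116241125 turn share 0.001178413075212159
[-0.0001, 0.0522, 0.0007]
```

View pics/d3z.png

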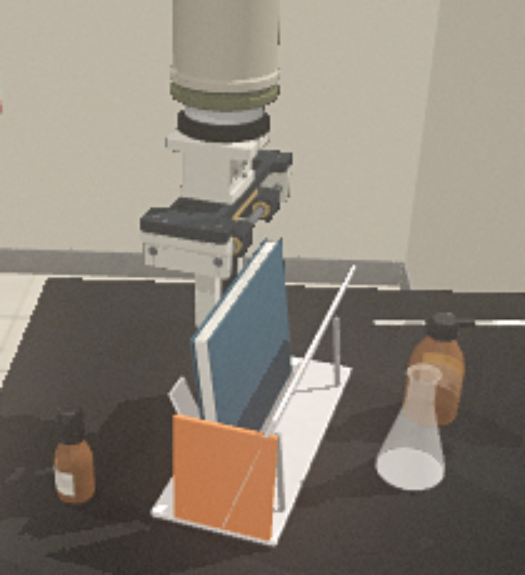

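>>> arm_command(
  motion=[
    {"slide": [0, 0.0125, 0], "turn": [0, 0, 0]},
    {"slide": [0, 0.0125, 0], "turn": [0, 0, 0]},
    {"slide": [0, 0.0125, 0], "turn": [0, 0, 0]},
    {"slide": [0, 0.01, 0], "turn": [0, 0, 0]},
    {"slide": [0, 0.0075, 0], "turn": [0, 0, 0]},
  ],
)

```text
t: 5.45
tool_pos: [0.5656, 0.2153, 0.3084]
orientation: [2.527, 1.867, 0.0]
force: [-0.4, -0.1, 0.0]
opening: 0.0468
```

>>> arm_command(
  motion=[
    {"slide": [0, 0.0075, 0], "turn": [0, 0, 0]},
    {"slide": [0, 0.0075, 0], "turn": [0, 0, 0]},
    {"slide": [0, 0.0075, 0], "turn": [0, 0, 0]},
    {"slide": [0, 0.0075, 0], "turn": [0, 0, 0]},
    {"slide": [0, 0.0075, 0], "turn": [0, 0, 0]},
  ],
)

```text
t: 5.87
tool_pos: [0.5796, 0.211, 0.3084]
orientation: [2.526, 1.867, 0.0]
force: [0.4, 0.4, 1.0]
opening: 0.047
```

```bash
python3 -c "
from h import *
plan(-.02,.019,.308,1)
c=snap('side','d4')
cv2.imwrite('pics/d4z.png',cv2.resize(c['pixels'][60:290,190:400],None,fx=2.5,fy=2.5))"
```

```text
now stand [-0.0042  0.0191  0.3084] ang 1.273 step mm 15.842718409807093 turn share 0.0015122500243398562
[-0.0003, -0.0396, 0.0009]
```

View pics/d4z.png

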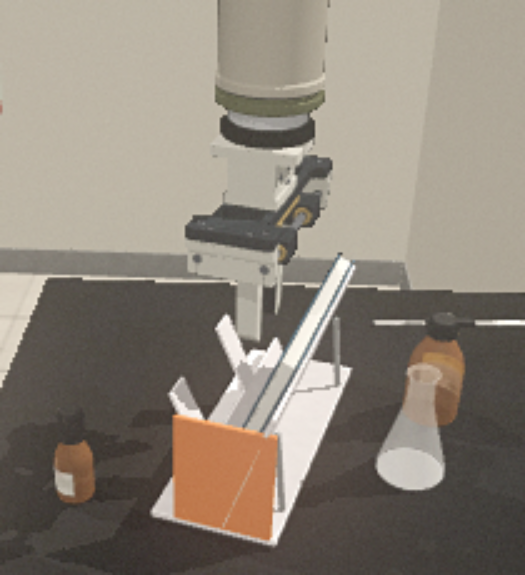

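>>> arm_command(
  motion=[
    {"slide": [0, -0.03, -0.01], "turn": [0, 0, 0]},
    {"slide": [0, -0.03, -0.05], "turn": [0, 0, 0]},
    {"slide": [0, 0, -0.07], "turn": [0, 0, 0]},
    {"slide": [0.09, 0, -0.07], "turn": [0, 0, 0]},
    {"slide": [0.09, 0, 0], "turn": [0, 0, 0]},
  ],
  gripper=0,
  grip_force=10,
)

```text
t: 6.33
tool_pos: [0.5779, 0.2837, 0.3933]
orientation: [2.527, 1.862, 0.014]
force: [1.4, 0.7, 1.9]
opening: 0.0177
```

>>> arm_command(
  motion=[
    {"slide": [0.09, 0, 0], "turn": [0, 0, 0]},
    {"slide": [0.09, 0, 0], "turn": [0, 0, 0]},
    {"slide": [0, 0, 0], "turn": [0, 0, 0]},
    {"slide": [0, 0, 0], "turn": [0, 0, 0]},
    {"slide": [0, 0, 0], "turn": [0, 0, 0]},
  ],
)

```text
t: 6.75
tool_pos: [0.5977, 0.3527, 0.3853]
orientation: [2.526, 1.868, -0.002]
force: [0.0, 0.5, 0.5]
opening: 0.0005
```

```bash
python3 -c "
from h import *
plan(.024,.165,.37,4)
for n,y,x in(('scene',155,195),('side',140,200)):
    c=snap(n,n+'5')
    cv2.imwrite(f'pics/{n}5z.png',cv2.resize(c['pixels'][y:y+150,x:x+190],None,fx=4,fy=4,interpolation=cv2.INTER_CUBIC))"
```

```text
now stand [-0.0286  0.1599  0.3853] ang 1.274 step mm 13.755719627102316 turn share 0.0006014089215039542
[0.0032, 0.0329, 0.0096]
[0.0032, 0.0329, 0.0096]
[0.0032, 0.0329, 0.0096]
[0.0032, 0.0329, 0.0096]
```

View pics/scene5z.png

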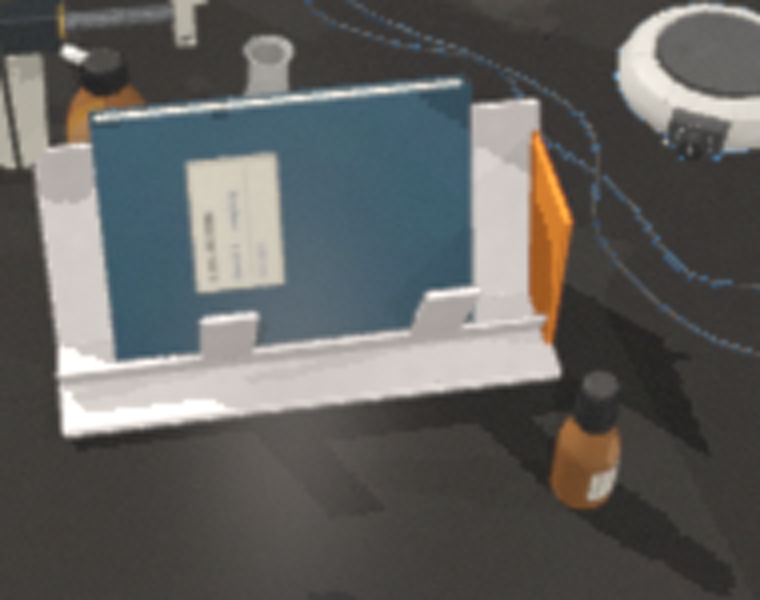

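View pics/side5z.png

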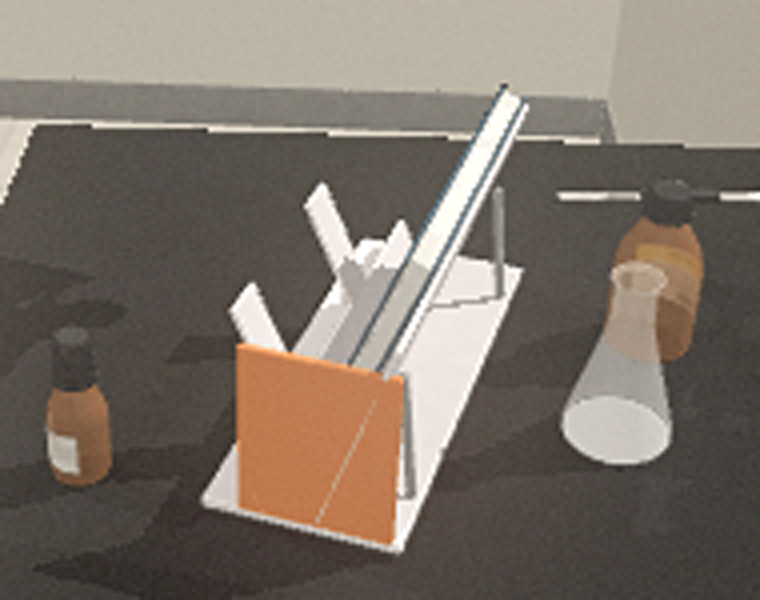

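```bash
python3 -c "
from h import *
S=dict(np.load('pics/scene5.npz'))
for p in((94,121),(469,84)):
    print(np.round(Sf(onz(S,195+p[0]/4,155+p[1]/4,.155)),4))
for p in((118,358),(472,318)):
    print(np.round(Sf(onz(S,195+p[0]/4,155+p[1]/4,.035)),4))
D=dict(np.load('pics/side5.npz'));print(Sf(onz(D,200+500/4,140+85/4,.155)))
"
```

```text
[0.0395 0.1222 0.155 ]
[ 0.0406 -0.0824  0.155 ]
[-0.0246  0.1231  0.035 ]
[-0.0244 -0.0787  0.035 ]
[0.04183309 0.11897498 0.155     ]
```

>>> arm_command(
  motion=[
    {"slide": [0.01, 0.065, 0], "turn": [0, 0, 0]},
    {"slide": [0.01, 0.065, 0.02], "turn": [0, 0, 0]},
    {"slide": [0, 0, 0.06], "turn": [0, 0, 0]},
    {"slide": [0, 0, 0.05], "turn": [0, 0, 0]},
    {"slide": [0, 0, 0.03], "turn": [0, 0, 0]},
  ],
)

```text
t: 7.27
tool_pos: [0.6499, 0.3433, 0.3197]
orientation: [-2.528, -1.864, 0.004]
force: [0.1, 0.4, -0.1]
opening: 0.0006
```

```bash
python3 -c "
from h import *
plan(.024,.168,.276,4)
"
```

```text
now stand [0.0241 0.1662 0.3197] ang 1.271 step mm 10.933369725618324 turn share -0.0007577640834625088
[0.0011, -0.0001, 0.0273]
[0.0011, -0.0001, 0.0273]
[0.0011, -0.0001, 0.0273]
[0.0011, -0.0001, 0.0273]
```

>>> arm_command(
  motion=[
    {"slide": [0.001, 0, 0.03], "turn": [0, 0, 0]},
    {"slide": [0.001, 0, 0.03], "turn": [0, 0, 0]},
    {"slide": [0.001, 0, 0.03], "turn": [0, 0, 0]},
    {"slide": [0, 0, 0.018], "turn": [0, 0, 0]},
    {"slide": [0, 0, 0], "turn": [0, 0, 0]},
  ],
)

```text
t: 7.68
tool_pos: [0.6495, 0.3462, 0.2765]
orientation: [-2.526, -1.867, 0.004]
force: [0.5, -0.1, -1.1]
opening: 0.0006
```

```bash
python3 -c "
from h import *
plan(.024,.1025,.276,4);st()
for n,y,x in(('scene',125,165),('side',100,220)):
    c=snap(n,n+'6')
    cv2.imwrite(f'pics/{n}6z.png',cv2.resize(c['pixels'][y:y+150,x:x+190],None,fx=4,fy=4,interpolation=cv2.INTER_CUBIC))"
```

```text
now stand [0.0228 0.1689 0.2765] ang 1.273 step mm 16.593261227569972 turn share 0.0004782740879365477
[-0.0415, 0.0007, 0.0003]
[-0.0415, 0.0007, 0.0003]
[-0.0415, 0.0007, 0.0003]
[-0.0415, 0.0007, 0.0003]
t 7.68 pos [0.6495 0.3462 0.2765] F [ 0.5 -0.1 -1.1] op 0.001
q [ 0.42   0.577  1.174 -0.     1.394 -0.853]
[[ 0.293  0.956 -0.003]
 [ 0.956 -0.293 -0.001]
 [-0.002 -0.002 -1.   ]]
```

View pics/scene6z.png

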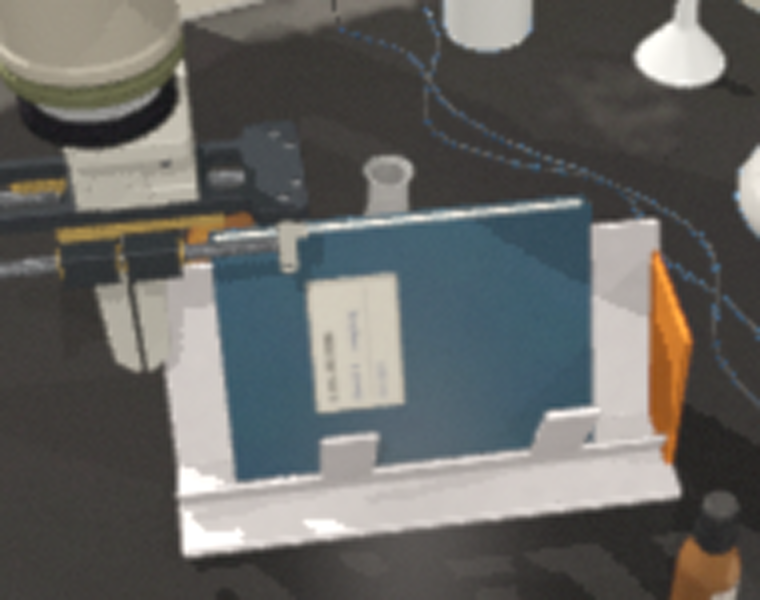

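View pics/side6z.png

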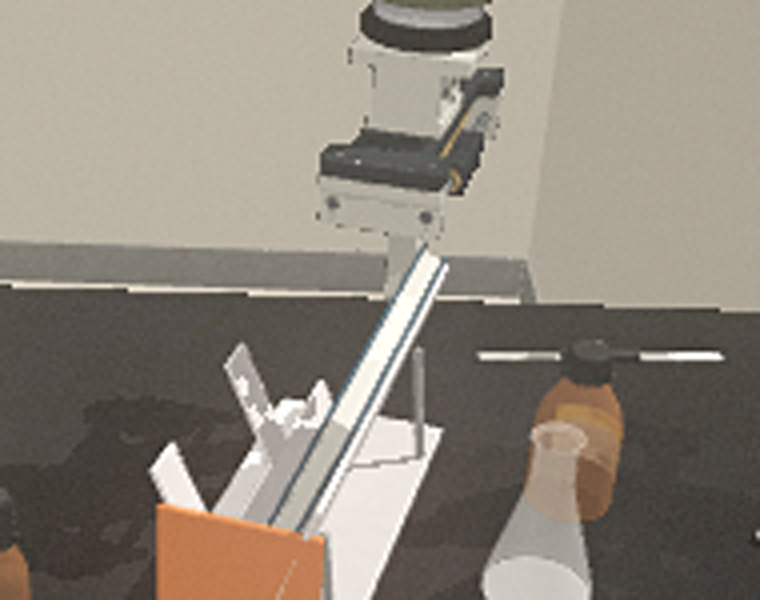

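>>> arm_command(
  motion=[
    {"slide": [-0.02, 0.001, 0], "turn": [0, 0, 0]},
    {"slide": [-0.02, 0.001, 0], "turn": [0, 0, 0]},
    {"slide": [-0.0125, 0, 0], "turn": [0, 0, 0]},
    {"slide": [-0.0125, 0, 0], "turn": [0, 0, 0]},
    {"slide": [-0.01, 0, 0], "turn": [0, 0, 0]},
  ],
)

```text
t: 8.2
tool_pos: [0.6422, 0.3167, 0.2794]
orientation: [2.527, 1.867, 0.002]
force: [0.1, 1.2, -1.1]
opening: 0.0005
```

>>> arm_command(
  motion=[
    {"slide": [-0.01, 0, 0], "turn": [0, 0, 0]},
    {"slide": [-0.01, 0, 0], "turn": [0, 0, 0]},
    {"slide": [-0.01, 0, 0], "turn": [0, 0, 0]},
    {"slide": [-0.01, 0, 0], "turn": [0, 0, 0]},
    {"slide": [-0.01, 0, 0], "turn": [0, 0, 0]},
  ],
)

```text
t: 8.62
tool_pos: [0.6362, 0.298, 0.2787]
orientation: [-2.526, -1.867, -0.0]
force: [-0.1, 1.6, -1.1]
opening: 0.0007
```

```bash
cat > look.py <<'E'
from h import *
import sys
t=sys.argv[1]
plan(.024,.1025,.276,1);s=robot.read_state();print('Fy stand',s['force'][:2]@Y,'Fx',s['force'][:2]@X,s['force'][2])
I=[]
for n,y,x in(('scene',145,185),('side',130,200)):
    c=snap(n,n+t);I.append(cv2.resize(c['pixels'][y:y+150,x:x+190],None,fx=4,fy=4,interpolation=cv2.INTER_CUBIC))
    cv2.imwrite(f'pics/{n}{t}z.png',I[-1])
E
python3 look.py 7
```

```text
now stand [0.0243 0.1189 0.2787] ang 1.273 step mm 16.595817997499065 turn share 0.0015256216089900576
[-0.0409, -0.0007, 0.0067]
Fy stand 1.4737193246978688 Fx -0.5964948049128969 -1.0535782464545442
```

View pics/scene7z.png

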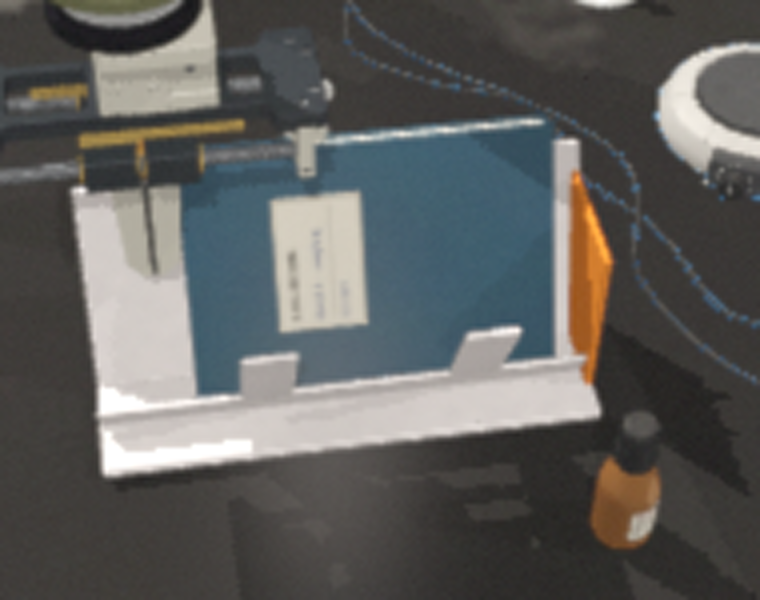

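>>> arm_command(
  motion=[
    {"slide": [-0.0075, 0, 0], "turn": [0, 0, 0]},
    {"slide": [-0.0075, 0, 0], "turn": [0, 0, 0]},
    {"slide": [-0.005, 0, 0], "turn": [0, 0, 0]},
    {"slide": [-0.005, 0, 0], "turn": [0, 0, 0]},
    {"slide": [-0.005, 0, 0], "turn": [0, 0, 0]},
  ],
)

```text
t: 9.13
tool_pos: [0.6327, 0.2867, 0.2788]
orientation: [-2.526, -1.867, -0.0]
force: [0.8, 1.1, -0.4]
opening: 0.0005
```

>>> arm_command(
  motion=[
    {"slide": [-0.0025, 0, 0], "turn": [0, 0, 0]},
    {"slide": [-0.0025, 0, 0], "turn": [0, 0, 0]},
    {"slide": [-0.0025, 0, 0], "turn": [0, 0, 0]},
    {"slide": [-0.0025, 0, 0], "turn": [0, 0, 0]},
    {"slide": [-0.0025, 0, 0], "turn": [0, 0, 0]},
  ],
)

```text
t: 9.55
tool_pos: [0.6315, 0.2836, 0.2796]
orientation: [-2.524, -1.868, -0.007]
force: [3.7, 12.6, 1.0]
opening: 0.0005
```

```bash
python3 look.py 8
```

```text
now stand [0.0241 0.1038 0.2796] ang 1.274 step mm 3.796649961254693 turn share 0.0030944802511463365
[-0.0032, -0.0002, 0.0089]
Fy stand 13.089760414935546 Fx -0.19879476394037532 0.974366226270976
```

View pics/scene8z.png

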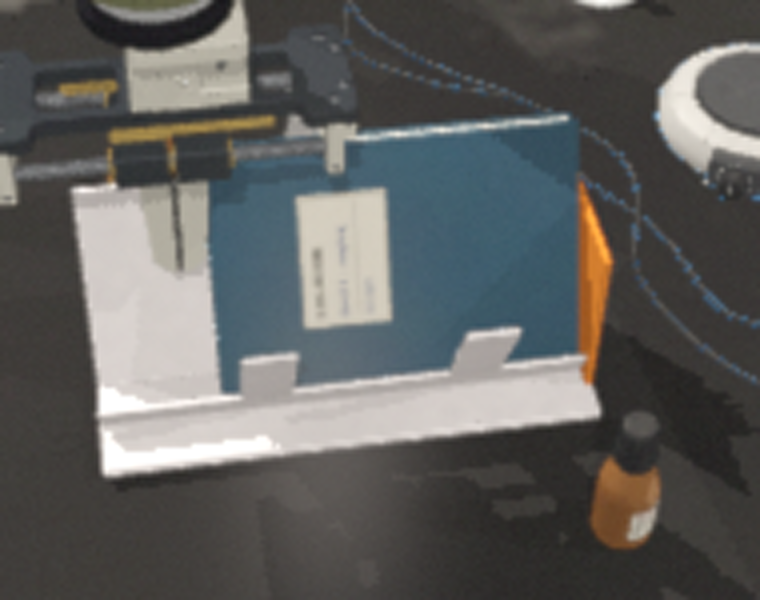

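View pics/side8z.png

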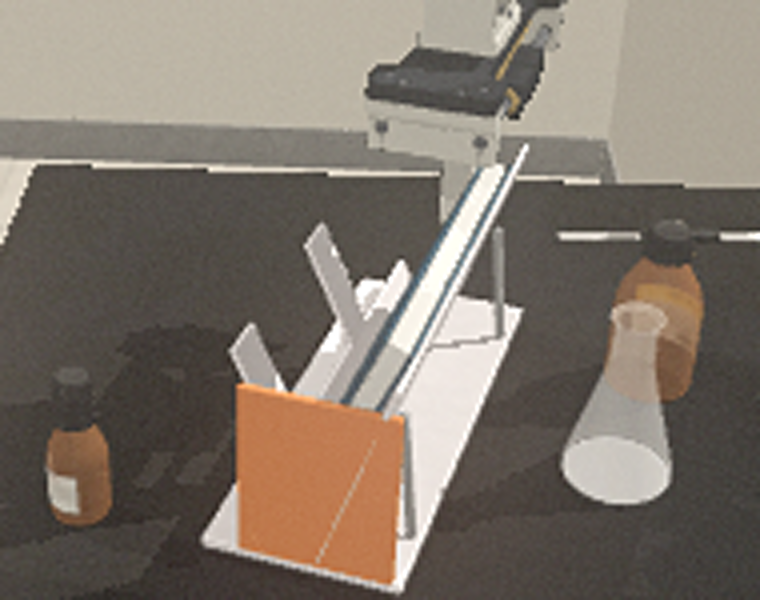

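>>> arm_command(
  motion=[
    {"slide": [0.005, 0, 0], "turn": [0, 0, 0]},
    {"slide": [0.01, 0, 0], "turn": [0, 0, 0]},
    {"slide": [0.03, 0, 0], "turn": [0, 0, 0]},
    {"slide": [0.05, 0, 0], "turn": [0, 0, 0]},
    {"slide": [0.05, 0, -0.02], "turn": [0, 0, 0]},
  ],
)

```text
t: 10.07
tool_pos: [0.648, 0.3371, 0.2844]
orientation: [-2.527, -1.865, 0.007]
force: [0.3, 0.6, 0.3]
opening: 0.0005
```

>>> arm_command(
  motion=[
    {"slide": [0.05, -0.02, -0.08], "turn": [0, 0, 0]},
    {"slide": [0, -0.05, -0.08], "turn": [0, 0, 0]},
    {"slide": [0, -0.05, -0.08], "turn": [0, 0, 0]},
    {"slide": [0, 0, 0], "turn": [0, 0, 0]},
    {"slide": [0, 0, 0], "turn": [0, 0, 0]},
  ],
)

```text
t: 10.48
tool_pos: [0.6081, 0.3716, 0.3866]
orientation: [2.524, 1.868, 0.008]
force: [0.4, 0.3, -0.2]
opening: 0.0002
```

```bash
python3 look.py 9; python3 -c "
from h import *
S=dict(np.load('pics/scene9.npz'));x=S['pixels'][145:295,185:375]
"
```

```text
now stand [-0.0242  0.181   0.3866] ang 1.274 step mm 143.95411747135645 turn share 0.003844019804188026
[-0.1966, 0.1201, 0.2765]
Fy stand 0.37680744193153426 Fx 0.3107162137957392 -0.23619476045073148
```

View pics/scene9z.png

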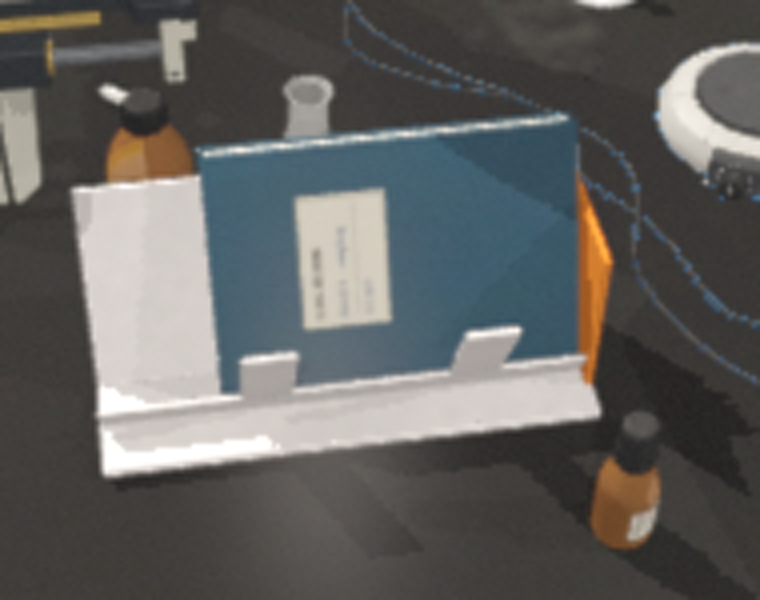

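View pics/side9z.png

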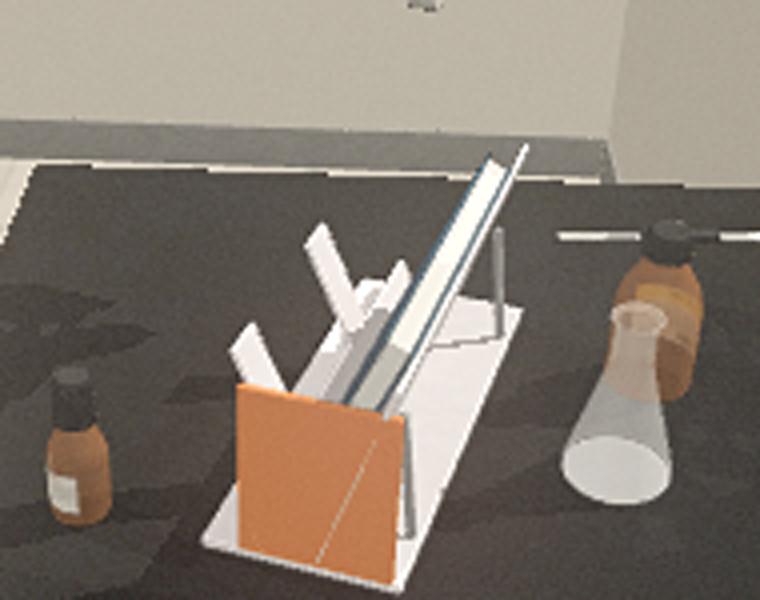

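```bash
python3 -c "
from h import *
S=dict(np.load('pics/scene9.npz'))
for p,z in(((202,152),.155),((577,118),.155),((222,392),.037),((577,356),.037)):
    print(p,np.round(Sf(onz(S,185+p[0]/4,145+p[1]/4,z)),4))
x=S['pixels'][145+20:145+100,185+100:185+170];cv2.imwrite('pics/z9.png',cv2.resize(x,None,fx=8,fy=8,interpolation=cv2.INTER_NEAREST))
"
```

```text
(202, 152) [0.0415 0.0858 0.155 ]
(577, 118) [ 0.0402 -0.1206  0.155 ]
(222, 392) [-0.0271  0.0875  0.037 ]
(577, 356) [-0.03   -0.1153  0.037 ]
```

View pics/z9.png

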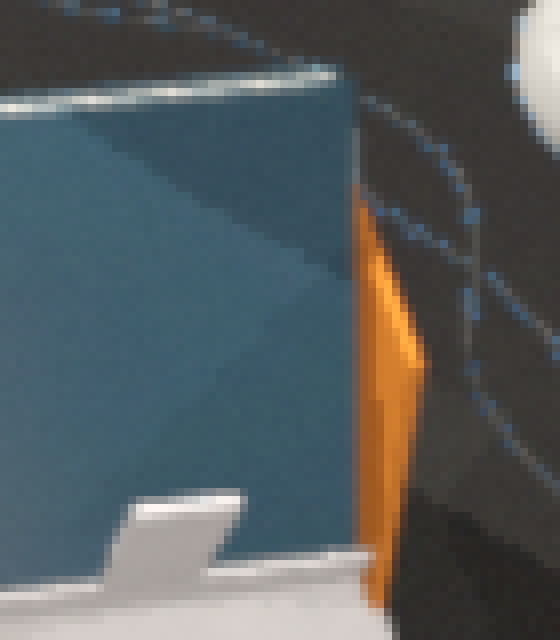

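```bash
python3 -c "
from h import *
g=[cv2.cvtColor(np.load(f'pics/scene{k}.npz')['pixels'],cv2.COLOR_BGR2GRAY).astype(np.float32) for k in(8,9)]
for n,(y,x,h,w) in dict(label=(188,255,45,32),right=(185,300,50,40),bottom=(230,250,20,90),stand=(246,210,20,110)).items():
    a,b=[i[y:y+h,x:x+w] for i in g];print(n,cv2.phaseCorrelate(a,b,cv2.createHanningWindow((w,h),cv2.CV_32F)))
"
```

```text
label ((-0.1261051624680931, 0.7543677177757218), 0.9797148081991408)
right ((-0.11510544617387097, -0.22316491609816325), 0.8856461200714111)
bottom ((-0.0011755619151472274, -0.040088124999643426), 1.001582469145457)
stand ((0.02010453935218237, 0.010175469054198416), 0.9909414944052696)
```

```bash
python3 -c "
from h import *
for k in(5,8,9):
    im=np.load(f'pics/scene{k}.npz')['pixels'].astype(float);g=im.mean(2)
    xs=[];ys=[]
    for x in range(282,310):
        col=g[168:200,x]; m=int(np.argmax(col-0)) if False else None
        # white page strip centroid: bright and low saturation
        w=np.clip(im[168:190,x].min(1)-90,0,None); 
        if w.sum()>20: xs.append(x);ys.append((w*np.arange(168,190)).sum()/w.sum())
    p=np.polyfit(xs,ys,1);print(k,len(xs),p, np.polyval(p,[245,300]))
    xs=[];ys=[]
    for x in range(252,310):
        w=np.clip(im[168:192,x].min(1)-110,0,None)
        if w.sum()>20: xs.append(x);ys.append((w*np.arange(168,192)).sum()/w.sum())
    p=np.polyfit(xs,ys,1);r=np.array(ys)-np.polyval(p,xs);print('  wide',len(xs),p,np.polyval(p,[245,300]),r.std())
"
```

```text
5 28 [-9.90386719e-02  2.05765216e+02] [181.5007412  176.05361425]
  wide 58 [-3.84857857e-02  1.87866874e+02] [178.43785668 176.32113847] 1.4810999660063788
8 28 [-8.98448529e-02  2.03551780e+02] [181.53979091 176.598324  ]
  wide 53 [-4.81997078e-02  1.91356542e+02] [179.54761387 176.89662994] 1.162734154848103
9 28 [-9.77847261e-02  2.05975397e+02] [182.01813877 176.63997883]
  wide 58 [-3.09823556e-02  1.86240451e+02] [178.64977408 176.94574452] 1.6636469639920308
```

>>> arm_command(
  motion=[
    {"slide": [-0.02, 0.06, 0.02], "turn": [0, 0, 0]},
    {"slide": [-0.02, 0.06, 0.06], "turn": [0, 0, 0]},
    {"slide": [0, 0, 0.08], "turn": [0, 0, 0]},
    {"slide": [0, 0, 0.08], "turn": [0, 0, 0]},
    {"slide": [0, 0, 0.03], "turn": [0, 0, 0]},
  ],
)

```text
t: 11.0
tool_pos: [0.648, 0.339, 0.2658]
orientation: [-2.526, -1.864, 0.018]
force: [-0.8, -0.9, -1.4]
opening: 0.0004
```

>>> arm_command(
  motion=[
    {"slide": [-0.02, 0, 0], "turn": [0, 0, 0]},
    {"slide": [-0.03, 0, 0], "turn": [0, 0, 0]},
    {"slide": [-0.03, 0, 0], "turn": [0, 0, 0]},
    {"slide": [-0.02, 0, 0], "turn": [0, 0, 0]},
    {"slide": [0, 0, 0], "turn": [0, 0, 0]},
  ],
)

```text
t: 11.42
tool_pos: [0.6381, 0.3015, 0.2765]
orientation: [2.527, 1.865, 0.002]
force: [0.1, -0.1, -0.2]
opening: 0.0007
```

```bash
python3 look.py 10
```

```text
now stand [0.025  0.1228 0.2765] ang 1.272 step mm 20.37325996511891 turn share -0.0010116783149447528
[-0.0509, -0.0026, 0.0013]
Fy stand -0.09039821179091848 Fx 0.1796425437779588 -0.21142065279158462
```

>>> arm_command(
  motion=[
    {"slide": [-0.012, 0, 0], "turn": [0, 0, 0]},
    {"slide": [-0.01, 0, 0], "turn": [0, 0, 0]},
    {"slide": [-0.008, 0, 0], "turn": [0, 0, 0]},
    {"slide": [-0.004, 0, 0], "turn": [0, 0, 0]},
    {"slide": [0, 0, 0], "turn": [0, 0, 0]},
  ],
)

```text
t: 11.93
tool_pos: [0.6337, 0.2898, 0.2746]
orientation: [-2.527, -1.867, 0.0]
force: [-0.2, 0.1, -0.8]
opening: 0.0006
```

>>> arm_command(
  motion=[
    {"slide": [-0.002, 0, 0], "turn": [0, 0, 0]},
    {"slide": [-0.002, 0, 0], "turn": [0, 0, 0]},
    {"slide": [0, 0, 0], "turn": [0, 0, 0]},
    {"slide": [0, 0, 0], "turn": [0, 0, 0]},
    {"slide": [0, 0, 0], "turn": [0, 0, 0]},
  ],
)

```text
t: 12.35
tool_pos: [0.6333, 0.2886, 0.2747]
orientation: [-2.526, -1.867, 0.0]
force: [-1.0, -0.1, -0.6]
opening: 0.0005
```

```bash
python3 look.py 11
```

```text
now stand [0.0243 0.1091 0.2747] ang 1.273 step mm 6.707472632868151 turn share 0.001543714596637269
[-0.0164, -0.0007, -0.0032]
Fy stand -0.4191504460070873 Fx -0.9365773635422673 -0.5934752222349722
```

Steps of about 1 mm from here, watching the force.

>>> arm_command(
  motion=[
    {"slide": [-0.0025, 0, 0], "turn": [0, 0, 0]},
    {"slide": [-0.0025, 0, 0], "turn": [0, 0, 0]},
    {"slide": [-0.0025, 0, 0], "turn": [0, 0, 0]},
    {"slide": [0, 0, 0], "turn": [0, 0, 0]},
    {"slide": [0, 0, 0], "turn": [0, 0, 0]},
  ],
)

```text
t: 12.87
tool_pos: [0.6324, 0.2856, 0.2748]
orientation: [-2.526, -1.867, -0.0]
force: [0.6, -0.2, 0.0]
opening: 0.0003
```

>>> arm_command(
  motion=[
    {"slide": [-0.0025, 0, 0], "turn": [0, 0, 0]},
    {"slide": [0, 0, 0], "turn": [0, 0, 0]},
    {"slide": [0, 0, 0], "turn": [0, 0, 0]},
    {"slide": [0, 0, 0], "turn": [0, 0, 0]},
    {"slide": [0, 0, 0], "turn": [0, 0, 0]},
  ],
)

```text
t: 13.28
tool_pos: [0.6322, 0.2849, 0.2748]
orientation: [-2.526, -1.867, -0.001]
force: [1.7, 2.7, -0.4]
opening: 0.0008
```

>>> arm_command(
  motion=[
    {"slide": [-0.001, 0, 0], "turn": [0, 0, 0]},
    {"slide": [0, 0, 0], "turn": [0, 0, 0]},
    {"slide": [0, 0, 0], "turn": [0, 0, 0]},
    {"slide": [0, 0, 0], "turn": [0, 0, 0]},
    {"slide": [0, 0, 0], "turn": [0, 0, 0]},
  ],
)

```text
t: 13.7
tool_pos: [0.6321, 0.2847, 0.2749]
orientation: [-2.526, -1.868, -0.002]
force: [0.9, 4.6, -0.4]
opening: 0.0002
```

```bash
python3 look.py 12; python3 -c "
from h import *
g=[cv2.cvtColor(np.load(f'pics/scene{k}.npz')['pixels'],cv2.COLOR_BGR2GRAY).astype(np.float32) for k in(9,12)]
for n,(y,x,h,w) in dict(label=(188,255,45,32),bottom=(230,250,20,90),stand=(246,210,20,110)).items():
    a,b=[i[y:y+h,x:x+w] for i in g];print(n,cv2.phaseCorrelate(a,b,cv2.createHanningWindow((w,h),cv2.CV_32F)))
"
```

```text
now stand [0.0243 0.105  0.2749] ang 1.273 step mm 2.7342099071820747 turn share 0.0019393081517447008
[-0.0063, -0.0006, -0.0026]
Fy stand 4.661218461207945 Fx -0.4867092532720372 -0.42848726356317945
label ((0.177952537449233, 0.34021014403617045), 0.9429948372973336)
bottom ((0.13055213864814874, 0.12208782834873944), 0.9941262755129072)
stand ((-0.012896290831150736, 0.07989097900821918), 0.9903785676757495)
```

>>> arm_command(
  motion=[
    {"slide": [0.002, 0, 0], "turn": [0, 0, 0]},
    {"slide": [0.005, 0, 0], "turn": [0, 0, 0]},
    {"slide": [0.02, 0, 0], "turn": [0, 0, 0]},
    {"slide": [0.05, 0, 0], "turn": [0, 0, 0]},
    {"slide": [0.05, 0, -0.02], "turn": [0, 0, 0]},
  ],
)

```text
t: 14.22
tool_pos: [0.6466, 0.3326, 0.2806]
orientation: [-2.527, -1.865, 0.006]
force: [-0.5, -0.1, -0.3]
opening: 0.0005
```

>>> arm_command(
  motion=[
    {"slide": [0.06, -0.02, -0.08], "turn": [0, 0, 0]},
    {"slide": [0, -0.05, -0.08], "turn": [0, 0, 0]},
    {"slide": [0, -0.05, -0.08], "turn": [0, 0, 0]},
    {"slide": [0, 0, 0], "turn": [0, 0, 0]},
    {"slide": [0, 0, 0], "turn": [0, 0, 0]},
  ],
)

```text
t: 14.63
tool_pos: [0.6079, 0.3713, 0.3827]
orientation: [2.524, 1.869, 0.009]
force: [-0.2, -0.3, -0.4]
opening: 0.0003
```

```bash
python3 look.py 13; python3 -c "
from h import *
g=[cv2.cvtColor(np.load(f'pics/scene{k}.npz')['pixels'],cv2.COLOR_BGR2GRAY).astype(np.float32) for k in(12,9,13)]
for i in(0,1):
  for n,(y,x,h,w) in dict(label=(188,255,45,32),bottom=(230,250,20,90),stand=(246,210,20,110)).items():
    a,b=[q[y:y+h,x:x+w] for q in (g[i],g[2])];print(n,cv2.phaseCorrelate(a,b,cv2.createHanningWindow((w,h),cv2.CV_32F)))
"
```

```text
now stand [-0.0243  0.1807  0.3827] ang 1.275 step mm 140.8259231879058 turn share 0.004330045743917932
[-0.1957, 0.1204, 0.2667]
Fy stand -0.3636747630082052 Fx -0.09345650143612944 -0.42407377335723423
label ((-0.07469893798782934, 0.5225266044630708), 0.9343695514731937)
bottom ((-0.07253785686280168, -0.08960069462377263), 1.0103409038649664)
stand ((0.0067443689152995034, -0.03682001605632834), 0.9838237794240315)
label ((0.04465957561947853, 0.20477624936927086), 0.4028620113929113)
bottom ((-0.0542773483113308, 0.26540169445588724), 0.578173406653934)
stand ((0.05797470454483289, 0.019448132863246315), 0.9928302085399627)
```

View pics/scene13z.png

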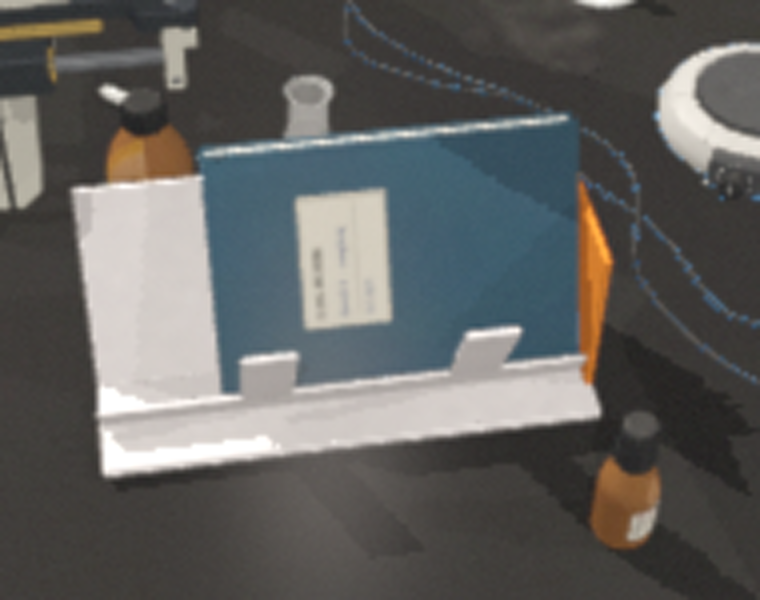

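View pics/side13z.png

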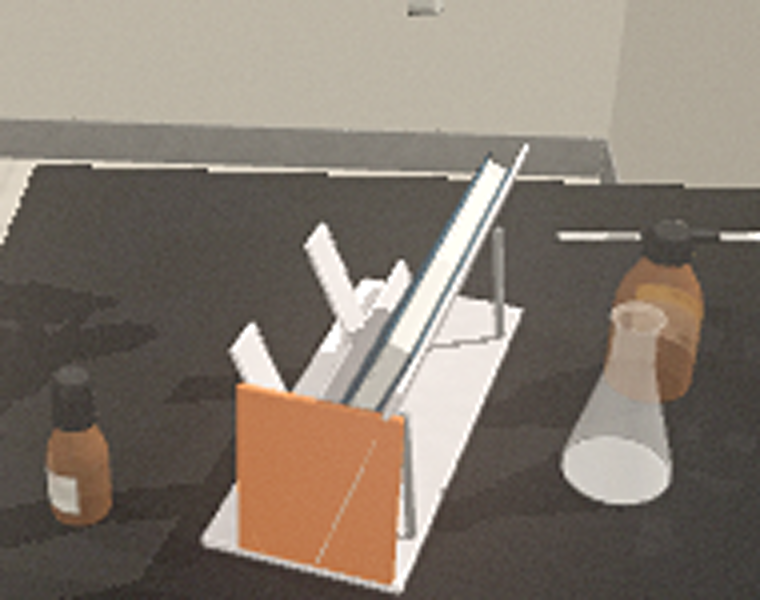

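The scene view shows the book leaning flat on the back panel, with its right edge (zoom about (577,350)) up against the orange stop. The side view shows the same lean, and the bottles and flask haven't moved.

```bash
python3 -c "
from plant import robot
print(robot.close_job())"
```

```text
the job is handed in; nothing more can be done
None
```

I pushed the log book upright with the fingertips and it dropped back onto the tall back panel. I then pushed its left edge sideways along the stand until it met the orange end stop. The job was handed in at about 15 s with the arm clear; I don't know the verdict.

**What the last checks showed:**
- **Contact with the stop:** the force along the stand jumped to about 13 N when the book reached the stop. That first push lifted the book's left end by roughly half a degree. I let it settle and pushed again, more gently, to about 4.7 N, and saw no lift.
- **Final position:** the book's left edge measured 86 mm along the stand after the first push, where 85 mm means touching. After the second push no gap at the stop shows in the pictures.
- **Lean:** the top edge was level and lying back on the panel in both views.
- **Bottles and flask:** they look unmoved in both views, and the arm never went near them.

**Least certain point:** comparing pictures from before and after releasing the second push, the book shifted sideways by less than 0.1 pixel (about 0.2 mm). That is within noise, so I can't rule out a gap that small at the stop. The label also appeared to move vertically by up to half a pixel, which I put down to changing shadows.

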